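# Close the seasoning containers and clip the canister onto the snap hook

## Robot

A 7-joint arm with a two-finger parallel gripper is mounted at the origin on the work surface. World frame = base frame: x ahead of the robot, y to its left, z up, the work surface at z = 0. Lengths are in m, angles in rad, forces in N, time in s.
With the tool pointing down it reaches from about 0.4 to 0.85 m from the base axis. Payload 10.4 kg.
Tool frame: the origin (TCP) lies midway between the tips of the shut fingers; the grasp point (between the pads) lies 19 mm behind it; z points along the fingers, y is the direction in which the jaws open and shut (so a half turn about z gives the same grasp; the last joint's range is limited). The gripper opens to 87 mm and grips with 3 to 60 N. Pads are 19 mm wide; open, the fingers measure 117 mm over their backs; the gripper's body (75 mm by 190 mm) begins 51 mm behind the grasp point.
Start: joints at [-1.271, 0.332, -0.065, 1.46, 0.022, 1.35, -0.088], TCP at [0.198, 0.593, 0.223] pointing down, gripper open.
Joint ranges: [-2.6, 2.6], [-0.5, 2.12], [-1.47, 1.34], [0.16, 2.42], [-1.27, 4.41], [0.06, 2.06], [-2.6, 2.6]. Speed limits (rad/s): [2.22, 2.22, 2.79, 2.79, 3.14, 3.14, 3.14].

## Interface

Orientations are given as a unit quaternion [x, y, z, w].
In Python, from bench import r gives the robot as it stands.
- The arm moves only by the tool step_arm, never from a script. Its argument "increments" is a list of rows, each a list of 2 entries, a list of its own where there are three numbers: the shift along the tool's x, y, z in m, then the turn, a rotation vector about the tool's x, y, z in rad. A call has 1 to 5 rows; each row is the pose to reach, as a shift and turn from the pose measured when the call began, along the tool's axes at that moment; what a row does not reach only later rows make up. A row lasts 1/10 s, in which the tool goes at most 50 mm and 8.59 degrees, less where a joint would pass 70% of its speed; a pose out of reach is approached as far as the arm can. A call with a gripper value outside its range is refused whole. "hand" is the closure, from -1 (fully open) to 1 (shut), so that 0 is half open, set as the call begins (left out, the last holds). The fingers move at their own pace and stop on an object; "grip_force" is the grip in N (left out, the last holds). Time passes only in rows, so rows that repeat a pose let the fingers close. It gives the time, the measured TCP pose, the force and the opening at its end, in the units of the state.
- r.read_state(): the state, without advancing time (a new reading comes with each control period).
- r.camera(name): name is "scene" or "top" or "wrist"; returns a dict with "pixels" (400x640x3 uint8, blue, green, red), "camera_matrix" (3x3 intrinsics, pixels), "extrinsics" (4x4, takes a point from camera to world coordinates). Camera axes: x right, y up, looking along -z (the intrinsics and any distortion apply to the point x, -y, -z); pixel columns grow to the right and rows downward; lengths in m; the calibration is good to about 2 mm. A picture is of the moment at which its call begins. There is no depth.
- r.close_job(): hands the job in, once; it reports no verdict.
The state is a dict: "time": time; "joint_positions": joint angles; "joint_vel": joint speeds; "joint_torque": joint torques, N m; "ee_pos": TCP position; "eef_rot": TCP orientation; "ft_force": force on the tool from outside, world axes, zero at the start; "torque": the same for the moment, N m; "width": finger opening in m.
Only numpy, scipy, OpenCV 4.12 (cv2) and the standard library are available. Lean on these libraries where they do the work, as an engineer would, in place of code of your own. Each camera call takes 0.05 s, during which the arm holds its last target.

## Task

Close up the seasoning station: while both containers stand in their caddy, screw both caps clockwise fully home. Then lift the tall steel canister by the eye on its cap, keeping it upright, push the eye against the sprung gate of the snap hook until it snaps inside, and leave the canister hanging still on the hook with the gate closed. Leave the jar in its bay and everything else on the table where it is.

Things in the scene. Friction and masses are not known exactly. Their poses are not given: they have to be found in the camera images.
- caddy: Fixed open aluminium caddy, 84 x 209 mm, walls 36 mm high, 6 mm floor. Origin: centre of its underside. Two square bays, centred 62.5 mm either side of the origin along its y; each holds one container (which one varies) with 2 mm of play all round, and keeps it from turning.
- shaker_center (a point): Tall canister: loose square steel body 66 x 66 mm, 80 mm high, 0.3 to 0.4 kg. This point: the body's centre, 40 mm above its underside; z up, x and y square to its sides. On top a round black screw cap, 64 mm across (80 to 96 mm above the underside), that turns but cannot come off, carrying an upright steel eye whose top is 144 mm above the underside.
- shaker_eye (a point): Point in the canister cap's upright rectangular eye, on the cap's axis, 36 mm above the cap's flat top, 12 mm below the eye's top. The eye lies in this point's y-z plane: bars 8 x 8 mm, 50 mm wide outside (along y; grip across this), hole 34 mm wide, 40 mm high, looking along x. Axes turn with the cap; at home they are parallel to those of shaker_center.
- shaker_bar (a point): Centre of the top bar of that eye, 8 mm above shaker_eye: the bar (8 x 8 mm section, 34 mm long inside) that must end inside the snap hook. Same axes as shaker_eye.
- shaker_cap (a joint): Angle of the canister's cap: 0 = screwed fully home (end stop), growing as it is unscrewed (counter-clockwise from above), at most 1.4 rad; starts between 0.6 and 1.2 rad. It stays where it is left; turning takes about 0.06 N m. It does not rise or sink. At home the eye is square to the canister's sides.
- jar_grip (a point): Squat loose white ceramic jar, square, 66 x 66 x 60 mm, 0.45 kg, with a black screw cap 64 mm across, 16 mm high on top. This point: centre of the cap's grip bar, on the cap's axis, 14 mm above the cap's flat top; bar 56 mm long (x), 14 mm thick (y; grip across this), its top 14 mm above this point. Axes turn with the cap, z up.
- jar_cap (a joint): Angle of the jar's cap, exactly like shaker_cap: 0 = fully home, grows counter-clockwise, starts between 0.6 and 1.2 rad. At home the bar is square to the jar's sides.
- hook_seat (a point): Seat of the snap hook, a fixed D of steel wire in this point's x-z plane (x = level direction to push the eye in, z up). The point is on the centre line of the level lower wire (8 mm thick), 175 mm above the table; a bar lying there has its centre 8 mm higher. Relative to it: back wire at x = +26 mm, front nose at x = -40 mm, nose's top at z = 10 mm, upper wire at z = 33 to 39 mm.
- hook: The hook's stand, origin on the table 6 mm in front (-x) of hook_seat, same axes. The mouth between nose and upper wire is 23 mm high and looks to -x. Post 18 mm square, 205 mm high, at x = 95, y = -55 mm, joined to the hook's back wire by a level 10 mm arm; base plate 12 mm thick from x = -30 to 160, y = -85 to 35 mm.
- gate_mid (a point): Middle of the hook's gate, a 6 mm bar hanging from the front end of the upper wire down to just behind the nose, closing the mouth; 34 mm in front (-x) of hook_seat when closed.
- gate (a joint): Angle of the gate: 0 = closed; swings only inwards (+x) and up, to 1.5 rad, and springs back; pushing it open takes 2 to 4 N. The eye's top bar goes in level, its centre about 21 mm above hook_seat, until about above the seat, then down onto the lower wire; only then can the gate fall shut in front of it.
- sauce_bottle: Bystander, not to be disturbed: tall cream squeeze bottle with a white nozzle, 58 mm across, 198 mm high. Origin at its underside.
- oil_bottle: Bystander, not to be disturbed: amber squeeze bottle, 58 mm across, 168 mm high. Origin at its underside.
- ramekin: Bystander, not to be disturbed: small white ceramic bowl, 76 mm across, 40 mm high. Origin at its underside.
- deli_tub: Bystander, not to be disturbed: closed red-filled tub with white lid, 110 mm across, 120 mm high. Origin at its underside.
- spoon: Bystander, not to be disturbed: long steel spoon lying flat. Origin at its underside.
- bowl_stack: Bystander, not to be disturbed: stack of black bowls, 146 mm across, 126 mm high. Origin at its underside.
Not all that is in view belongs to the job. Leave any orange look-alike of the part that bears jar_grip alone.

How it is judged:
By the outcome, as a careful person would: the job done as asked, in the order asked, and still so for the second after the job is handed in, with the robot touching nothing.
It also fails if it takes over 58 s, if anything falls off the work surface, if the arm or the gripper's body presses on something with over 40 N, if the wrist force passes 120 N, or if a joint passes its speed limit or range.

## Working session

There is one attempt and no reset: what is moved stays moved. The work goes in short steps, Python scripts to look and compute and a tool call to move; the robot and the scene stay as the last step left them, time stands still between calls to the robot, and variables do not carry over. Pictures are saved under pics/ and viewed, and the job is handed in when it is done.

Besides the shell and the picture viewer there is one more tool, called after "Request:" in YAML: its name, and indented under it one key for each argument. step_arm: Moves the arm, as the interface text tells. Its arguments: {"type":"object","properties":{"increments":{"type":"array"},"hand":{"type":"number"},"grip_force":{"type":"number"}},"required":["increments"]}

```bash
mkdir -p pics; ls; cat > h.py <<'E'
import numpy as np, cv2, json
from bench import r
def snap(n,f):
    c=r.camera(n); cv2.imwrite(f'pics/{f}.png',c['pixels']); np.savez(f'pics/{f}.npz',K=c['camera_matrix'],E=c['extrinsics'],**{k:v for k,v in c.items() if k not in('pixels','camera_matrix','extrinsics') and v is not None}); return c
E
python3 - <<'E'
from h import *
for n in ['scene','top','wrist']:
    c=snap(n,n+'0'); print(n,c.keys(),c['camera_matrix'],c['extrinsics'])
print(r.read_state())
E
```

```text
pics
scene dict_keys(['pixels', 'camera_matrix', 'extrinsics']) [[467.90255061   0.         328.2987927 ]
 [  0.         467.90255061 203.70843454]
 [  0.           0.           1.        ]] [[-0.80949158 -0.41288807  0.41742882  1.11742052]
 [ 0.58702109 -0.58293785  0.56177371  0.764195  ]
 [ 0.01138539  0.69979061  0.71425729  1.14489964]
 [ 0.          0.          0.          1.        ]]
top dict_keys(['pixels', 'camera_matrix', 'extrinsics']) [[388.1337183    0.         316.66822152]
 [  0.         388.1337183  197.02826863]
 [  0.           0.           1.        ]] [[-2.44671753e-02  9.93546347e-01 -1.10756550e-01  4.22243860e-01]
 [-9.99697390e-01 -2.45987173e-02  1.78821078e-04 -1.82000323e-02]
 [-2.54680203e-03  1.10727409e-01  9.93847551e-01  1.28565654e+00]
 [ 0.00000000e+00  0.00000000e+00  0.00000000e+00  1.00000000e+00]]
wrist dict_keys(['pixels', 'camera_matrix', 'extrinsics']) [[331.89214962   0.         322.70530628]
 [  0.         331.89214962 196.08856882]
 [  0.           0.           1.        ]] [[ 0.31699849 -0.91677353 -0.2429779   0.13191983]
 [ 0.94842525  0.30608735  0.08246261  0.61441025]
 [-0.00122708 -0.2565869   0.96652039  0.38451285]
 [ 0.          0.          0.          1.        ]]
{'time': 0.15, 'joint_positions': array([-1.2706221 ,  0.33272117, -0.06471218,  1.4606841 ,  0.02164364,
        1.34990888, -0.08852209]), 'joint_vel': array([-0.00019536, -0.00446156, -0.0005795 , -0.00142855,  0.0011311 ,
        0.00030339, -0.00097083]), 'joint_torque': array([ 7.88294637e-04, -6.23627830e+01,  2.47781316e-02, -3.90145791e+01,
       -6.12712861e-02,  3.72131320e-02,  1.17157629e-04]), 'ee_pos': array([0.19817071, 0.59246918, 0.22197091]), 'eef_rot': array([ 1.60680238e-01,  9.87006382e-01, -5.10706294e-04, -4.23096727e-05]), 'ft_force': array([ 0.41550385, -0.59835587, -0.49741466]), 'torque': array([-0.0183593 ,  0.00043282, -0.06246651]), 'width': 0.08673922248584696}
```

View pics/scene0.png

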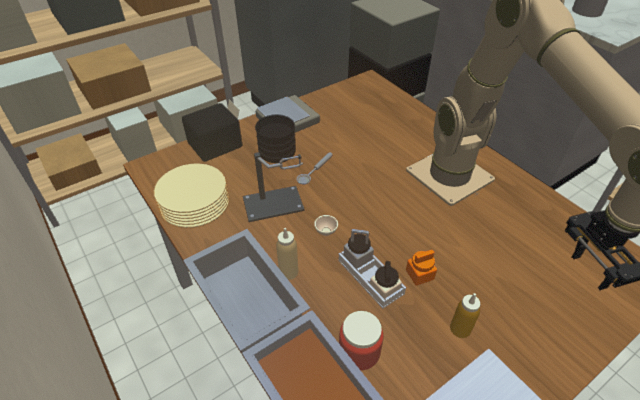

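View pics/top0.png

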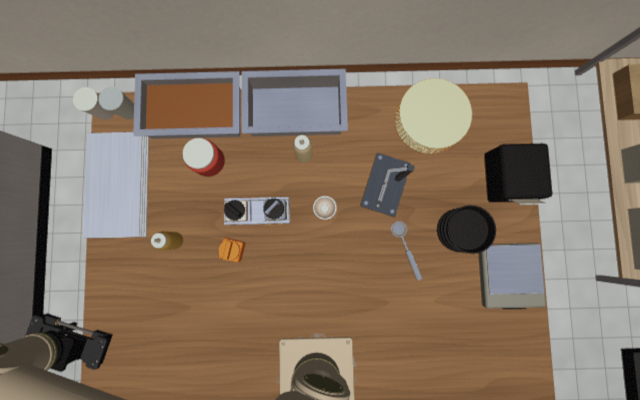

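View pics/wrist0.png

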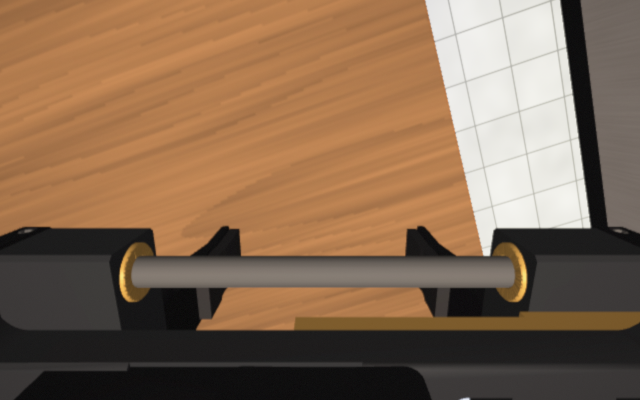

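```bash
python3 - <<'E'
import cv2,numpy as np
t=cv2.imread('pics/top0.png'); s=cv2.imread('pics/scene0.png')
a=cv2.resize(t[185:235,210:310],None,fx=8,fy=8,interpolation=cv2.INTER_CUBIC)
cv2.imwrite('pics/tc.png',a)
cv2.imwrite('pics/th.png',cv2.resize(t[140:225,350:430],None,fx=7,fy=7,interpolation=cv2.INTER_CUBIC))
cv2.imwrite('pics/sc.png',cv2.resize(s[220:310,330:450],None,fx=6.5,fy=6.5,interpolation=cv2.INTER_CUBIC))
cv2.imwrite('pics/sh.png',cv2.resize(s[140:225,235:315],None,fx=7,fy=7,interpolation=cv2.INTER_CUBIC))
E
```

```text
(no output)
```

View pics/tc.png

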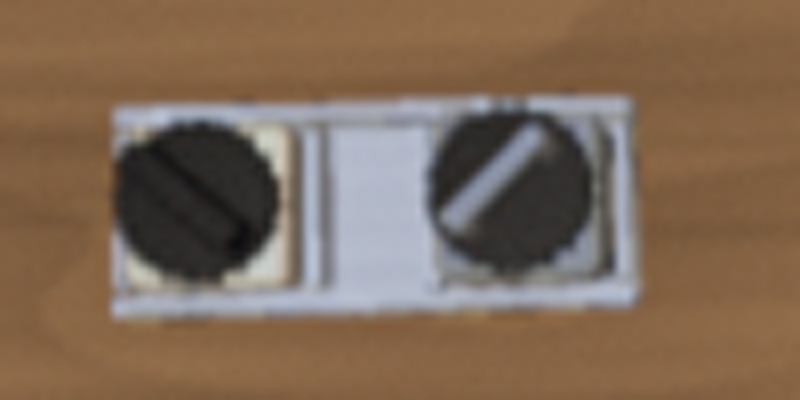

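View pics/th.png

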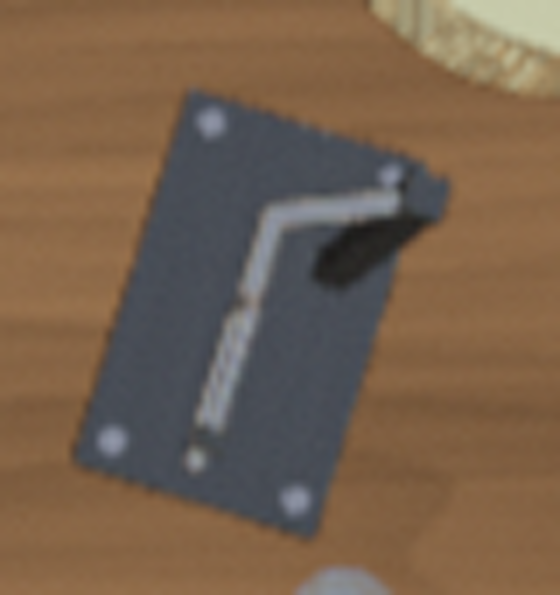

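View pics/sc.png

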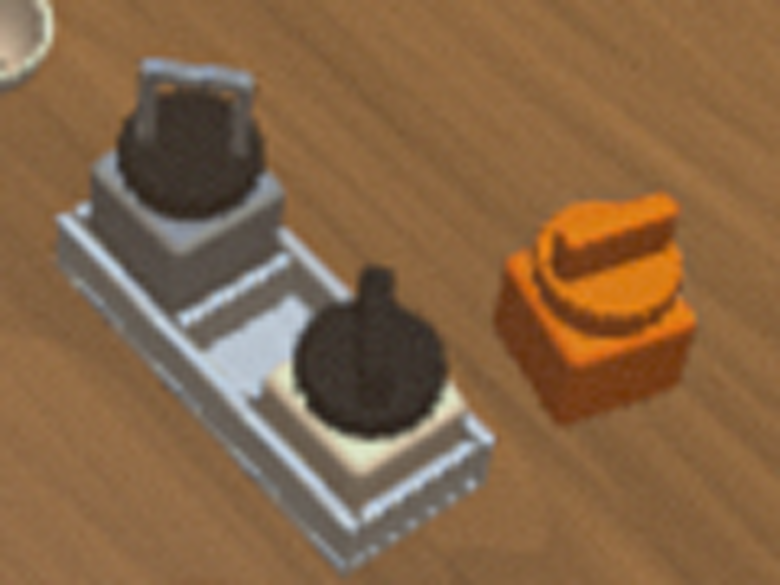

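View pics/sh.png

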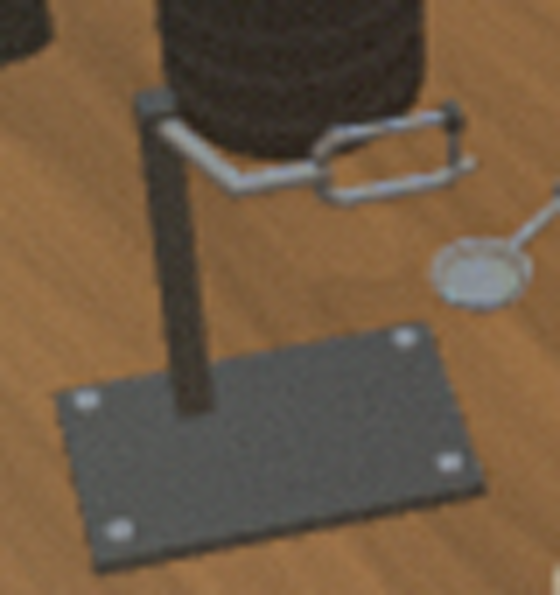

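```bash
cat >> h.py <<'E'
def ray(f,uv):
    d=np.load(f'pics/{f}.npz'); K,E=d['K'],d['E']
    x=np.linalg.inv(K)@np.array([uv[0],uv[1],1.]); v=E[:3,:3]@np.array([x[0],-x[1],-x[2]])
    return E[:3,3],v/np.linalg.norm(v)
def plane(f,uv,z):
    o,v=ray(f,uv); return o+v*(z-o[2])/v[2]
def tri(*obs):
    A=np.zeros((3,3));b=np.zeros(3)
    for f,uv in obs:
        o,v=ray(f,uv);P=np.eye(3)-np.outer(v,v);A+=P;b+=P@o
    p=np.linalg.solve(A,b)
    return p,[float(np.linalg.norm((np.eye(3)-np.outer(v,v))@(p-o))) for o,v in (ray(*q) for q in obs)]
def proj(f,p):
    d=np.load(f'pics/{f}.npz'); K,E=d['K'],d['E']
    q=E[:3,:3].T@(np.asarray(p)-E[:3,3]); q=q*[1,-1,-1]; q=K@q; return q[:2]/q[2]
def cr(x,y,x0,y0,s): return ((x+.5)/s-.5+x0,(y+.5)/s-.5+y0)
def R(q=None):
    from scipy.spatial.transform import Rotation as Ro
    return Ro.from_quat(r.read_state()['eef_rot'] if q is None else q).as_matrix()
E
python3 - <<'E'
from h import *
np.set_printoptions(precision=4,suppress=True)
t=lambda x,y:cr(x,y,210,185,8)
h=lambda x,y:cr(x,y,350,140,7)
c=[plane('top0',t(*p),.036) for p in [(112,105),(630,97),(635,305),(112,315)]]
for p in c: print('caddy',p)
print('c',np.mean(c,0))
print('shcap',plane('top0',t(510,190),.102), 'bar',plane('top0',t(450,222),.15),plane('top0',t(543,130),.15))
print('jarcap',plane('top0',t(197,202),.082))
for p in [(190,92),(440,180),(312,537),(75,457)]: print('base',plane('top0',h(*p),.012))
print('nose',plane('top0',h(195,460),.185)); print('upper front',plane('top0',h(210,425),.211));print('back',plane('top0',h(245,300),.19),'bend',plane('top0',h(272,215),.19),'post',plane('top0',h(432,190),.205))
for n,p,z in [('sauce',(302,141),.198),('oil',(158,240),.168),('ramekin',(325,207),.04),('tub',(199,153),.12),('bowls',(470,228),.126)]: print(n,plane('top0',p,z))
E
```

```text
caddy [0.5668 0.2833 0.036 ]
caddy [0.5649 0.0734 0.036 ]
caddy [0.4807 0.0728 0.036 ]
caddy [0.4819 0.2831 0.036 ]
c [0.5236 0.1781 0.036 ]
shcap [0.5227 0.115  0.102 ] bar [0.5074 0.1318 0.15  ] [0.5405 0.0972 0.15  ]
jarcap [0.5227 0.2391 0.082 ]
base [ 0.7082 -0.2227  0.012 ]
base [ 0.6626 -0.3398  0.012 ]
base [ 0.4943 -0.2711  0.012 ]
base [ 0.5347 -0.1614  0.012 ]
nose [ 0.517  -0.1907  0.185 ]
upper front [ 0.5286 -0.1931  0.211 ]
back [ 0.5814 -0.213   0.19  ] bend [ 0.6162 -0.2255  0.19  ] post [ 0.6222 -0.2876  0.205 ]
sauce [0.706  0.0197 0.198 ]
oil [0.4342 0.4391 0.168 ]
ramekin [ 0.5281 -0.0445  0.04  ]
tub [0.6967 0.3386 0.12  ]
bowls [ 0.4474 -0.4724  0.126 ]
```

```bash
cat >> h.py <<'E'
def goto(p,az,tilt_fix=True):
    """print tool-frame shift & rotvec to reach TCP p with jaw(y) azimuth az deg, tool straight down"""
    from scipy.spatial.transform import Rotation as Ro
    s=r.read_state(); R0=R(); a=np.deg2rad(az)
    y=np.array([np.cos(a),np.sin(a),0]); z=np.array([0,0,-1.]); T=np.c_[np.cross(y,z),y,z]
    sh=R0.T@(np.array(p)-s['ee_pos']); rv=Ro.from_matrix(R0.T@T).as_rotvec()
    print('t',round(s['time'],2),'pos',s['ee_pos'].round(4),'az',round(float(np.degrees(np.arctan2(R0[1,1],R0[0,1]))),2),'tilt',R0[2,:2].round(4),'F',s['ft_force'].round(1),'M',s['torque'].round(2),'w',round(s['width'],4))
    print('shift',sh.round(4),'rot',rv.round(4)); print('q',s['joint_positions'].round(2))
E
python3 - <<'E'
from h import *
goto([.523,.240,.25],135)
E
```

```text
t 0.15 pos [0.1982 0.5925 0.222 ] az 71.51 tilt [-0.0001 -0.001 ] F [ 0.4 -0.6 -0.5] M [-0.02  0.   -0.06] w 0.0867
shift [-0.4199 -0.2313 -0.0278] rot [-1.0000e-03 -5.0000e-04 -1.1082e+00]
q [-1.27  0.33 -0.06  1.46  0.02  1.35 -0.09]
```

Request:
step_arm:
  increments:
    - [[-0.03,-0.015,-0.01],[0,0,-0.1]]
    - [[-0.07,-0.035,-0.02],[0,0,-0.22]]
    - [[-0.11,-0.06,-0.028],[0,0,-0.34]]
    - [[-0.15,-0.08,-0.028],[0,0,-0.46]]
    - [[-0.19,-0.105,-0.028],[0,0,-0.58]]
  hand: -1

```text
time: 0.65
ee_pos: [0.3461, 0.4314, 0.2502]
eef_rot: [-0.131, 0.991, -0.0, -0.0]
ft_force: [0.7, 0.6, -0.4]
width: 0.0869
```

```bash
python3 - <<'E'
from h import *
goto([.523,.240,.25],135)
E
```

```text
t 0.65 pos [0.3461 0.4314 0.2502] az 105.03 tilt [ 0.0002 -0.0005] F [ 0.7  0.6 -0.4] M [0.05 0.   0.01] w 0.0869
shift [-0.1212 -0.2307  0.0003] rot [-4.00e-04 -4.00e-04 -5.23e-01]
q [-0.97  0.16 -0.01  1.61  0.    1.37  0.85]
```

Request:
step_arm:
  increments:
    - [[-0.02,-0.045,0],[0,0,-0.12]]
    - [[-0.045,-0.09,0],[0,0,-0.24]]
    - [[-0.07,-0.135,0],[0,0,-0.36]]
    - [[-0.095,-0.18,0],[0,0,-0.46]]
    - [[-0.11,-0.21,0],[0,0,-0.52]]

```text
time: 1.15
ee_pos: [0.5086, 0.2541, 0.2502]
eef_rot: [-0.382, 0.924, -0.001, -0.0]
ft_force: [-0.3, 0.2, -0.8]
width: 0.0871
```

```bash
python3 - <<'E'
from h import *
goto([.523,.240,.25],135)
snap('wrist','w1')
goto([.523,.240,.25],135)
E
```

```text
t 1.15 pos [0.5086 0.2541 0.2502] az 134.93 tilt [ 0.0007 -0.001 ] F [-0.3  0.2 -0.8] M [0.14 0.01 0.02] w 0.0871
shift [-0.0002 -0.0201  0.0002] rot [-0.001  -0.0007 -0.0012]
q [-0.66  0.19  0.14  1.58 -0.02  1.37  1.83]
t 1.2 pos [0.5125 0.2481 0.2501] az 134.69 tilt [ 0.0014 -0.0042] F [ 1.7 -7.  -0.9] M [-0.35 -0.03  0.02] w 0.0867
shift [-0.0018 -0.0131  0.0001] rot [-0.0042 -0.0014 -0.0055]
q [-0.66  0.19  0.14  1.58 -0.02  1.37  1.84]
```

View pics/w1.png

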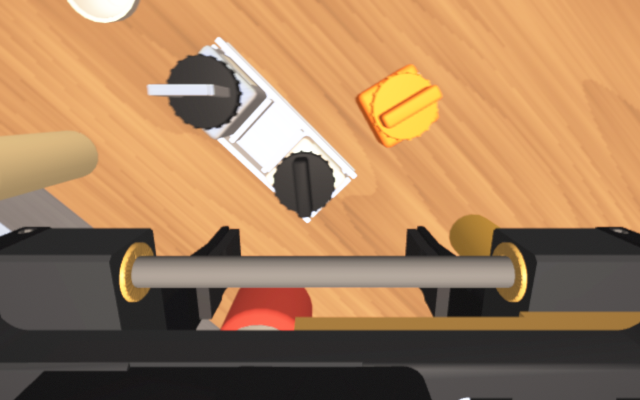

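```bash
python3 - <<'E'
from h import *
c=snap('wrist','w2'); im=c['pixels']
goto([.523,.240,.25],135)
cv2.imwrite('pics/w2c.png',cv2.resize(im[40:240,130:390],None,fx=3,fy=3,interpolation=cv2.INTER_CUBIC))
E
```

```text
t 1.25 pos [0.5104 0.2509 0.25  ] az 134.42 tilt [ 0.0016 -0.0029] F [-0.  -0.5  0.4] M [ 0.13  0.08 -0.02] w 0.0869
shift [-0.0013 -0.0166  0.    ] rot [-0.0028 -0.0016 -0.0101]
q [-0.66  0.19  0.14  1.58 -0.02  1.37  1.83]
```

View pics/w2c.png

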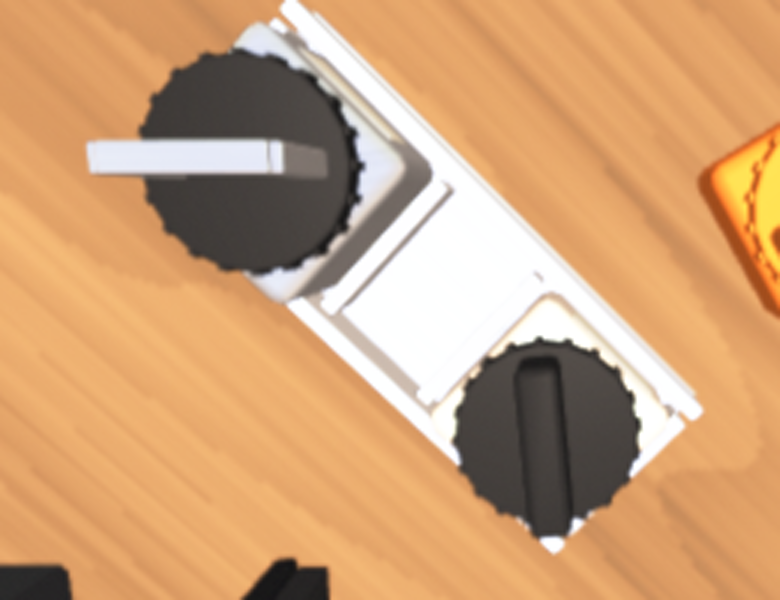

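```bash
python3 - <<'E'
from h import *
np.set_printoptions(precision=4,suppress=True)
t=lambda x,y:cr(x,y,130,40,3)
P=lambda a,z:plane('w2',t(*a),z)
def az(a,b): d=b-a; return np.degrees(np.arctan2(d[1],d[0])),np.linalg.norm(d)
a,b=P((538,358),.11),P((550,532),.11); print('jarbar',a,b,(a+b)/2,az(a,b))
print('jarcap',P((548,437),.082))
a,b=P((88,158),.15),P((282,157),.15); print('eye',a,b,(a+b)/2,az(a,b))
print('shcap',P((250,160),.102))
a,b=P((290,3),.036),P((702,410),.036); print('caddy edge',a,b,az(a,b))
E
```

```text
jarbar [0.504  0.2209 0.11  ] [0.5415 0.2625 0.11  ] [0.5228 0.2417 0.11  ] (np.float64(48.02270252422207), np.float64(0.05602092144521065))
jarcap [0.5249 0.2441 0.082 ]
eye [0.5421 0.1019 0.15  ] [0.5074 0.1366 0.15  ] [0.5248 0.1192 0.15  ] (np.float64(134.96905602258542), np.float64(0.0490821535615113))
shcap [0.523  0.1189 0.102 ]
caddy edge [0.4857 0.0782 0.036 ] [0.4842 0.2851 0.036 ] (np.float64(90.4304009768866), np.float64(0.20688580634994966))
```

```bash
python3 - <<'E'
from h import *
goto([.5228,.241,.086],138)
E
```

```text
t 1.25 pos [0.5104 0.2509 0.25  ] az 134.42 tilt [ 0.0016 -0.0029] F [-0.  -0.5  0.4] M [ 0.13  0.08 -0.02] w 0.0869
shift [-0.0021 -0.0153  0.164 ] rot [-0.0028 -0.0017 -0.0624]
q [-0.66  0.19  0.14  1.58 -0.02  1.37  1.83]
```

Request:
step_arm:
  increments:
    - [[-0.002,-0.01,0.03],[0,0,-0.03]]
    - [[-0.002,-0.015,0.07],[-0.003,-0.002,-0.06]]
    - [[-0.002,-0.015,0.11],[-0.003,-0.002,-0.062]]
    - [[-0.002,-0.015,0.13],[-0.003,-0.002,-0.062]]
    - [[-0.002,-0.015,0.13],[-0.003,-0.002,-0.062]]
  hand: -0.2

```text
time: 1.75
ee_pos: [0.5202, 0.2406, 0.1167]
eef_rot: [-0.407, 0.914, -0.0, -0.003]
ft_force: [-0.3, 0.2, 0.7]
width: 0.056
```

```bash
python3 - <<'E'
from h import *
goto([.5228,.241,.086],138)
snap('wrist','w3')
E
```

```text
t 1.75 pos [0.5202 0.2406 0.1167] az 137.98 tilt [0.0054 0.0021] F [-0.3  0.2  0.7] M [0.1  0.08 0.06] w 0.056
shift [-0.0022 -0.0017  0.0307] rot [ 0.0021 -0.0054 -0.0004]
q [-0.63  0.3   0.13  1.73 -0.04  1.11  1.93]
```

View pics/w3.png

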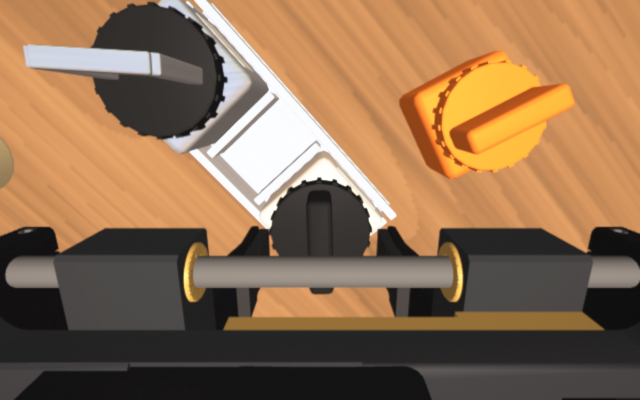

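Request:
step_arm:
  increments:
    - [[-0.002,-0.002,0.015],[0.002,-0.005,0]]
    - [[-0.002,-0.002,0.028],[0.002,-0.005,0]]
    - [[-0.002,-0.002,0.03],[0.002,-0.005,0]]
    - [[-0.002,-0.002,0.03],[0.002,-0.005,0]]

```text
time: 2.2
ee_pos: [0.5243, 0.2415, 0.0895]
eef_rot: [-0.407, 0.914, 0.0, 0.002]
ft_force: [-0.2, 0.5, 0.4]
width: 0.0521
```

Request:
step_arm:
  increments:
    - [[0,0,0],[0,0,0]]
    - [[0,0,0],[0,0,0]]
    - [[0,0,0],[0,0,0]]
    - [[0,0,0],[0,0,0]]
    - [[0,0,0],[0,0,0]]
  hand: 1
  grip_force: 30

```text
time: 2.7
ee_pos: [0.5243, 0.2415, 0.0896]
eef_rot: [-0.407, 0.914, 0.0, 0.002]
ft_force: [-0.1, 0.4, 0.0]
width: 0.0198
```

```bash
python3 - <<'E'
from h import *
goto([.5228,.241,.086],90)
E
```

```text
t 2.7 pos [0.5243 0.2415 0.0896] az 137.98 tilt [-0.003  -0.0009] F [-0.1  0.4  0. ] M [ 0.04  0.07 -0.01] w 0.0198
shift [0.0014 0.0008 0.0036] rot [4.000e-04 3.200e-03 8.375e-01]
q [-0.62  0.33  0.13  1.76 -0.05  1.05  1.94]
```

Request:
step_arm:
  increments:
    - [[0,0,0],[0,0,0]]
    - [[0,0,0],[0,0,0]]
    - [[0,0,0],[0,0,0]]

```text
time: 3.0
ee_pos: [0.524, 0.2417, 0.0895]
eef_rot: [-0.407, 0.914, 0.0, 0.001]
ft_force: [-1.3, 0.1, -0.8]
width: 0.0135
```

```bash
python3 - <<'E'
from h import *
goto([.5243,.2415,.0896],90)
E
```

```text
t 3.0 pos [0.524  0.2417 0.0895] az 138.0 tilt [-0.0027 -0.0005] F [-1.3  0.1 -0.8] M [0.32 0.4  0.01] w 0.0135
shift [-0.     -0.0004 -0.0001] rot [6.000e-04 2.800e-03 8.378e-01]
q [-0.62  0.33  0.13  1.76 -0.05  1.05  1.94]
```

Request:
step_arm:
  increments:
    - [[0,0,0],[0,0,0.12]]
    - [[0,0,0],[0,0,0.26]]
    - [[0,0,0],[0,0,0.4]]
    - [[0,0,0],[0,0,0.54]]
    - [[0,0,0],[0,0,0.66]]

```text
time: 3.5
ee_pos: [0.5237, 0.2425, 0.0896]
eef_rot: [-0.086, 0.996, 0.001, 0.001]
ft_force: [-1.5, 2.5, 1.2]
width: 0.0138
```

```bash
python3 - <<'E'
from h import *
goto([.524,.2417,.0895],90)
E
```

```text
t 3.5 pos [0.5237 0.2425 0.0896] az 99.9 tilt [-0.0023  0.0021] F [-1.5  2.5  1.2] M [0.67 0.56 0.08] w 0.0138
shift [-0.0001 -0.0008  0.0001] rot [0.0023 0.0021 0.1729]
q [-0.71  0.34  0.23  1.76 -0.09  1.05  1.3 ]
```

Request:
step_arm:
  increments:
    - [[0,-0.001,0],[0,0,0.06]]
    - [[0,-0.001,0],[0,0,0.1]]
    - [[0,-0.001,0],[0,0,0.14]]
    - [[0,-0.001,0],[0,0,0.17]]
    - [[0,-0.001,0],[0,0,0.18]]

```text
time: 4.0
ee_pos: [0.5237, 0.2425, 0.0898]
eef_rot: [0.004, 1.0, 0.002, 0.001]
ft_force: [-3.1, 4.8, 1.0]
width: 0.0141
```

```bash
python3 - <<'E'
from h import *
goto([.524,.2417,.0895],90)
E
```

```text
t 4.0 pos [0.5237 0.2425 0.0898] az 89.58 tilt [-0.0019  0.0036] F [-3.1  4.8  1. ] M [1.19 0.56 0.11] w 0.0141
shift [-0.0004 -0.0008  0.0003] rot [ 0.0036  0.0019 -0.0073]
q [-0.73  0.34  0.26  1.76 -0.1   1.05  1.13]
```

Request:
step_arm:
  increments:
    - [[0,0,0],[0,0,0.03]]
    - [[0,0,0],[0,0,0.06]]
    - [[0,0,0],[0,0,0.06]]

```text
time: 4.3
ee_pos: [0.5236, 0.2427, 0.0897]
eef_rot: [0.034, 0.999, 0.002, 0.001]
ft_force: [-0.7, 3.3, 0.0]
width: 0.014
```

```bash
python3 - <<'E'
from h import *
goto([.524,.2417,.0895],90)
E
```

```text
t 4.3 pos [0.5236 0.2427 0.0897] az 86.09 tilt [-0.0016  0.0038] F [-0.7  3.3  0. ] M [1.01 0.3  0.16] w 0.014
shift [-0.0005 -0.0009  0.0002] rot [ 0.0037  0.0017 -0.0683]
q [-0.74  0.34  0.27  1.76 -0.11  1.05  1.07]
```

Request:
step_arm:
  increments:
    - [[0,0,0],[0,0,0.04]]
    - [[0,0,0],[0,0,0.06]]
    - [[0,0,0],[0,0,0.06]]

```text
time: 4.6
ee_pos: [0.5232, 0.2432, 0.0898]
eef_rot: [0.064, 0.998, 0.002, 0.001]
ft_force: [-1.9, 4.1, 1.2]
width: 0.0139
```

```bash
python3 - <<'E'
from h import *
goto([.524,.2417,.0895],90)
c=snap('wrist','w4')
E
```

```text
t 4.6 pos [0.5232 0.2432 0.0898] az 82.7 tilt [-0.001   0.0041] F [-1.9  4.1  1.2] M [1.16 0.69 0.62] w 0.0139
shift [-0.001  -0.0014  0.0003] rot [ 0.004   0.0012 -0.1273]
q [-0.75  0.34  0.28  1.76 -0.11  1.05  1.02]
```

View pics/w4.png

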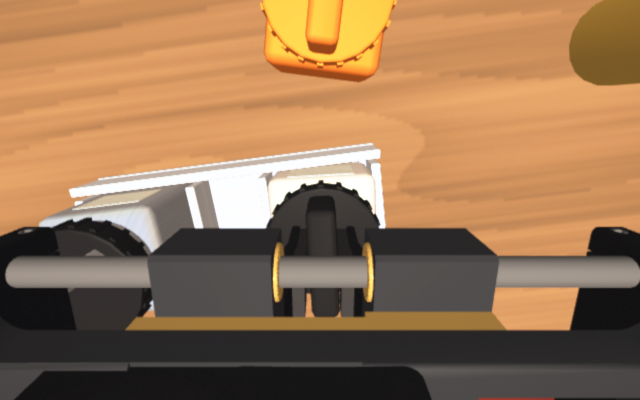

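Request:
step_arm:
  increments:
    - [[0,0,0],[0,0,0.04]]
    - [[0,0,0],[0,0,0.05]]
    - [[0,0,0],[0,0,0.05]]

```text
time: 4.95
ee_pos: [0.523, 0.2434, 0.0898]
eef_rot: [0.088, 0.996, 0.002, 0.0]
ft_force: [-3.0, 3.3, 1.0]
width: 0.015
```

```bash
python3 - <<'E'
from h import *
goto([.524,.2417,.0895],90)
E
```

```text
t 4.95 pos [0.523  0.2434 0.0898] az 79.95 tilt [-0.0005  0.004 ] F [-3.   3.3  1. ] M [0.8  0.76 0.79] w 0.015
shift [-0.0013 -0.0015  0.0003] rot [ 0.0039  0.0008 -0.1755]
q [-0.75  0.34  0.29  1.76 -0.11  1.05  0.97]
```

Request:
step_arm:
  increments:
    - [[0,0,0],[0,0,0]]
    - [[0,0,0],[0,0,0]]
    - [[0,0,0],[0,0,0]]
    - [[0,0,-0.02],[0,0,0]]
    - [[0,0,-0.05],[0,0,0]]
  hand: -1

```text
time: 5.45
ee_pos: [0.5222, 0.2418, 0.1387]
eef_rot: [0.088, 0.996, 0.001, -0.001]
ft_force: [0.3, 0.4, -0.2]
width: 0.0468
```

```bash
python3 - <<'E'
from h import *
goto([.524,.1175,.23],135)
E
```

```text
t 5.45 pos [0.5222 0.2418 0.1387] az 79.89 tilt [0.0017 0.001 ] F [ 0.3  0.4 -0.2] M [ 0.03 -0.05 -0.03] w 0.0468
shift [-0.0234 -0.122  -0.0914] rot [ 0.0017 -0.0011 -0.9619]
q [-0.76  0.29  0.3   1.72 -0.09  1.15  0.96]
```

Request:
step_arm:
  increments:
    - [[0,0,-0.05],[0,0,-0.12]]
    - [[-0.002,-0.01,-0.08],[0,0,-0.26]]
    - [[-0.006,-0.03,-0.095],[0,0,-0.4]]
    - [[-0.012,-0.06,-0.095],[0,0,-0.54]]
    - [[-0.016,-0.08,-0.095],[0,0,-0.68]]

```text
time: 5.95
ee_pos: [0.5247, 0.1574, 0.2344]
eef_rot: [-0.251, 0.968, 0.0, 0.0]
ft_force: [0.6, 0.2, 0.1]
width: 0.0838
```

```bash
python3 - <<'E'
from h import *
goto([.524,.1175,.23],135)
E
```

```text
t 5.95 pos [0.5247 0.1574 0.2344] az 119.04 tilt [-0.0005  0.0007] F [0.6 0.2 0.1] M [ 0.06 -0.01  0.03] w 0.0838
shift [ 0.02   -0.0345  0.0044] rot [ 0.0007  0.0006 -0.2785]
q [-0.63  0.15  0.29  1.67 -0.04  1.33  1.74]
```

Request:
step_arm:
  increments:
    - [[0.01,-0.015,0.004],[0,0,-0.12]]
    - [[0.018,-0.03,0.004],[0,0,-0.24]]
    - [[0.02,-0.034,0.004],[0,0,-0.28]]
    - [[0.02,-0.0345,0.004],[0,0,-0.28]]

```text
time: 6.35
ee_pos: [0.5243, 0.1159, 0.2305]
eef_rot: [-0.382, 0.924, 0.0, 0.0]
ft_force: [1.0, 0.4, -0.3]
width: 0.0869
```

```bash
python3 - <<'E'
from h import *
goto([.524,.1175,.119],135)
c=snap('wrist','w5')
snap('top','top5')
E
```

```text
t 6.35 pos [0.5243 0.1159 0.2305] az 134.97 tilt [-0.0007  0.0001] F [ 1.   0.4 -0.3] M [ 0.09  0.11 -0.02] w 0.0869
shift [-0.0009  0.0014  0.1115] rot [ 0.0001  0.0007 -0.0006]
q [-0.57  0.13  0.29  1.7  -0.04  1.32  2.09]
```

View pics/w5.png

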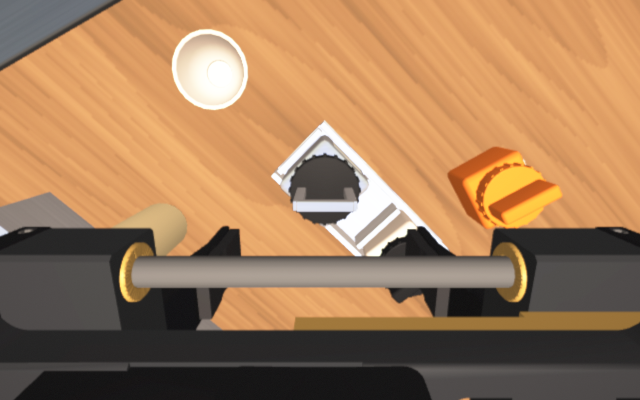

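```bash
python3 - <<'E'
from h import *
im=cv2.imread('pics/w5.png'); cv2.imwrite('pics/w5c.png',cv2.resize(im[120:270,260:460],None,fx=4,fy=4,interpolation=cv2.INTER_CUBIC))
E
```

```text
(no output)
```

View pics/w5c.png

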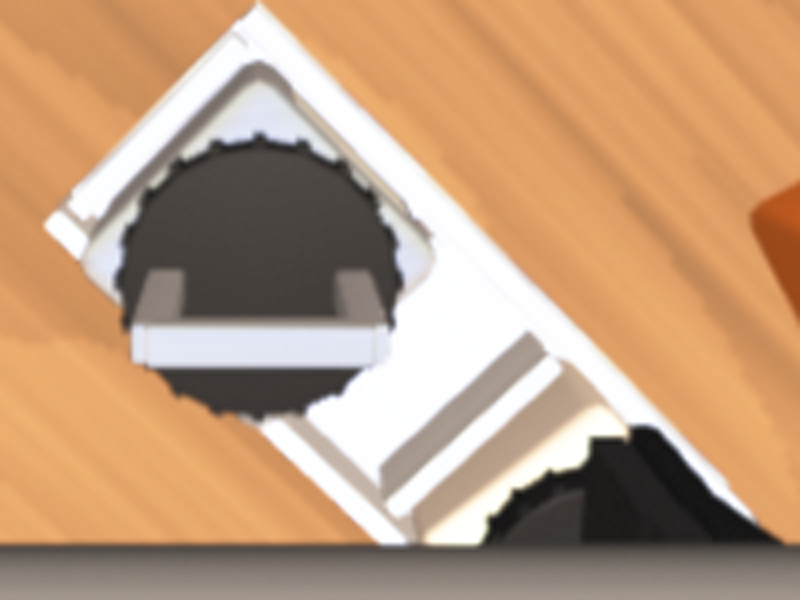

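```bash
python3 - <<'E'
from h import *
t=lambda x,y:cr(x,y,260,120,4)
P=lambda a,z:plane('w5',t(*a),z)
a,b=P((132,346),.15),P((390,346),.15);print(a,b,(a+b)/2,np.linalg.norm(b-a),np.degrees(np.arctan2(*(b-a)[1::-1])))
print(P((262,278),.102))
E
```

```text
[0.54242218 0.10108527 0.15      ] [0.50758515 0.13596239 0.15      ] [0.52500366 0.11852383 0.15      ] 0.04929535417777207 134.96705122557384
[0.52344816 0.11774678 0.102     ]
```

Request:
step_arm:
  increments:
    - [[-0.001,0.001,0.025],[0,0,0]]
    - [[-0.001,0.001,0.06],[0,0,0]]
    - [[-0.001,0.002,0.095],[0,0,0]]
    - [[-0.001,0.002,0.111],[0,0,0]]
    - [[-0.001,0.002,0.113],[0,0,0]]

```text
time: 6.95
ee_pos: [0.522, 0.1198, 0.1151]
eef_rot: [-0.382, 0.924, 0.0, -0.002]
ft_force: [1.0, -0.1, 0.9]
width: 0.087
```

Request:
step_arm:
  increments:
    - [[0,0,0],[0,0,0]]
    - [[0,0,0],[0,0,0]]
    - [[0,0,0],[0,0,0]]
    - [[0,0,0],[0,0,0]]
    - [[0,0,0],[0,0,0]]
  hand: 1
  grip_force: 30

```text
time: 7.45
ee_pos: [0.5223, 0.1199, 0.1156]
eef_rot: [-0.382, 0.924, 0.0, -0.001]
ft_force: [1.2, -1.8, 0.2]
width: 0.0551
```

```bash
python3 - <<'E'
from h import *
goto([.524,.1175,.119],90)
E
```

```text
t 7.45 pos [0.5223 0.1199 0.1156] az 134.95 tilt [0.0021 0.0016] F [ 1.2 -1.8  0.2] M [-0.13 -0.19  0.02] w 0.0551
shift [ 0.0005 -0.0029 -0.0034] rot [ 7.000e-04 -2.700e-03  7.846e-01]
q [-0.56  0.23  0.28  1.84 -0.07  1.09  2.1 ]
```

Request:
step_arm:
  increments:
    - [[0,-0.001,-0.003],[0,0,0]]
    - [[0,-0.001,-0.003],[0,0,0]]
    - [[0,-0.001,-0.003],[0,0,0]]
    - [[0,-0.001,-0.003],[0,0,0]]

```text
time: 7.85
ee_pos: [0.5227, 0.1192, 0.1184]
eef_rot: [-0.382, 0.924, 0.0, -0.002]
ft_force: [-0.3, 0.4, -2.1]
width: 0.0493
```

```bash
python3 - <<'E'
from h import *
goto([.524,.1175,.119],90)
E
```

```text
t 7.85 pos [0.5227 0.1192 0.1184] az 134.95 tilt [0.0026 0.0019] F [-0.3  0.4 -2.1] M [-0.    0.07 -0.03] w 0.0493
shift [ 0.0003 -0.0021 -0.0006] rot [ 0.0008 -0.0033  0.7846]
q [-0.56  0.22  0.29  1.84 -0.07  1.09  2.11]
```

Request:
step_arm:
  increments:
    - [[0,0,0],[0,0,0.12]]
    - [[0,0,0],[0,0,0.26]]
    - [[0,0,0],[0,0,0.4]]
    - [[0,0,0],[0,0,0.54]]
    - [[0,0,0],[0,0,0.66]]

```text
time: 8.35
ee_pos: [0.5227, 0.12, 0.1183]
eef_rot: [-0.06, 0.998, 0.0, -0.002]
ft_force: [-0.3, 2.0, -2.8]
width: 0.0493
```

```bash
python3 - <<'E'
from h import *
goto([.524,.1175,.119],90)
E
```

```text
t 8.35 pos [0.5227 0.12   0.1183] az 96.85 tilt [0.0031 0.0009] F [-0.3  2.  -2.8] M [ 0.82 -0.13  0.05] w 0.0493
shift [-0.001  -0.0027 -0.0007] rot [ 0.0007 -0.0031  0.1196]
q [-0.63  0.23  0.36  1.84 -0.09  1.09  1.46]
```

Request:
step_arm:
  increments:
    - [[0,-0.001,0],[0,0,0.05]]
    - [[0,-0.001,0],[0,0,0.1]]
    - [[0,-0.001,0],[0,0,0.13]]
    - [[0,-0.001,0],[0,0,0.15]]
    - [[0,-0.001,0],[0,0,0.15]]

```text
time: 8.85
ee_pos: [0.5228, 0.1195, 0.1184]
eef_rot: [0.015, 1.0, 0.0, -0.002]
ft_force: [-1.1, 3.1, -0.3]
width: 0.0497
```

```bash
python3 - <<'E'
from h import *
goto([.524,.1175,.119],90)
E
```

```text
t 8.85 pos [0.5228 0.1195 0.1184] az 88.28 tilt [0.0031 0.0009] F [-1.1  3.1 -0.3] M [0.91 0.08 0.1 ] w 0.0497
shift [-0.0013 -0.002  -0.0006] rot [ 0.001  -0.0031 -0.0301]
q [-0.64  0.23  0.38  1.84 -0.1   1.09  1.31]
```

Request:
step_arm:
  increments:
    - [[0,0,0],[0,0,0.03]]
    - [[0,0,0],[0,0,0.06]]
    - [[0,0,0],[0,0,0.08]]
    - [[0,0,0],[0,0,0.08]]

```text
time: 9.25
ee_pos: [0.5228, 0.12, 0.1186]
eef_rot: [0.055, 0.998, 0.001, -0.001]
ft_force: [-1.4, 4.7, -0.0]
width: 0.0494
```

```bash
python3 - <<'E'
from h import *
goto([.524,.1175,.119],90)
E
```

```text
t 9.25 pos [0.5228 0.12   0.1186] az 83.71 tilt [0.003  0.0009] F [-1.4  4.7 -0. ] M [1.31 0.   0.87] w 0.0494
shift [-0.0015 -0.0023 -0.0004] rot [ 0.0011 -0.0029 -0.1098]
q [-0.65  0.23  0.39  1.84 -0.1   1.09  1.23]
```

Request:
step_arm:
  increments:
    - [[0,0,0],[0,0,-0.02]]
    - [[0,0,0],[0,0,-0.03]]
  grip_force: 40

```text
time: 9.45
ee_pos: [0.5228, 0.1196, 0.1185]
eef_rot: [0.04, 0.999, 0.0, -0.002]
ft_force: [-0.0, 2.7, -0.9]
width: 0.0497
```

```bash
python3 - <<'E'
from h import *
goto([.5228,.12,.195],88)
E
```

```text
t 9.45 pos [0.5228 0.1196 0.1185] az 85.47 tilt [0.0031 0.0007] F [-0.   2.7 -0.9] M [ 0.87 -0.02  0.02] w 0.0497
shift [ 0.0002  0.0005 -0.0765] rot [ 0.0008 -0.0031 -0.0442]
q [-0.65  0.23  0.39  1.84 -0.1   1.09  1.27]
```

Request:
step_arm:
  increments:
    - [[0,0,-0.008],[0,0,0.006]]
    - [[0,0,-0.02],[0,0,0.006]]
    - [[0,0,-0.035],[0,0,0.006]]
    - [[0,0,-0.053],[0,0,0.006]]
    - [[0,0,-0.069],[0,0,0.006]]

```text
time: 9.95
ee_pos: [0.5231, 0.1181, 0.1893]
eef_rot: [0.043, 0.999, -0.0, -0.001]
ft_force: [0.4, 0.2, -2.8]
width: 0.0496
```

```bash
python3 - <<'E'
from h import *
goto([.4,-.1,.187],70)
c=snap('scene','s6'); cv2.imwrite('pics/s6c.png',cv2.resize(c['pixels'][150:330,230:480],None,fx=3,fy=3,interpolation=cv2.INTER_CUBIC))
E
```

```text
t 9.95 pos [0.5231 0.1181 0.1893] az 85.03 tilt [ 0.0028 -0.0005] F [ 0.4  0.2 -2.8] M [ 0.04 -0.06  0.03] w 0.0496
shift [ 0.1037 -0.2279  0.0027] rot [-0.0009 -0.0027  0.2623]
q [-0.66  0.16  0.4   1.76 -0.07  1.24  1.23]
```

View pics/s6c.png

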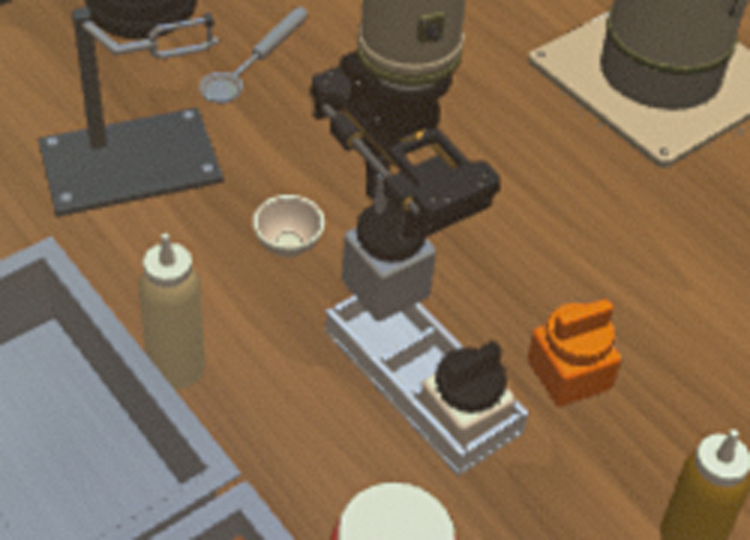

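```bash
python3 - <<'E'
from h import *
np.set_printoptions(precision=4,suppress=True)
t=lambda x,y:cr(x,y,350,140,7); s=lambda x,y:cr(x,y,235,140,7)
# same physical points
for n,a,b in [('nose',(195,460),(470,163)),('gate top/upper front',(210,425),(452,108)),('bend',(272,215),(235,188)),('posttop',(432,190),(155,98))]:
    p,e=tri(('top0',t(*a)),('scene0',s(*b))); print(n,p,np.array(e))
# rivets on z=.012
rt=[plane('top0',t(*a),.012) for a in [(211,122),(391,176),(296,500),(112,440)]]
rs=[plane('scene0',s(*a),.012) for a in [(118,528),(88,400),(404,337),(450,462)]]
print(np.array(rt));print(np.array(rs))
for q in (rt,rs):
    q=np.array(q); c=q.mean(0)
    d=(q[0]+q[1]-q[2]-q[3])/2; print('c',c,'az',np.degrees(np.arctan2(d[1],d[0])),np.linalg.norm(d),np.linalg.norm(q[0]-q[1]))
    a=np.arctan2(d[1],d[0]); ex=np.array([np.cos(a),np.sin(a)]);ey=np.array([-ex[1],ex[0]])
    o=c[:2]-ex*.065+ey*.025; print('origin',o,'seat',o+ex*.006,'post',o+ex*.095-ey*.055)
E
```

```text
nose [ 0.5165 -0.1907  0.1795] [0.0012 0.0012]
gate top/upper front [ 0.5262 -0.1906  0.2165] [0.0024 0.0024]
bend [ 0.6162 -0.2256  0.1896] [0.0001 0.0001]
posttop [ 0.6215 -0.2873  0.2022] [0.0015 0.0015]
[[ 0.6934 -0.2322  0.012 ]
 [ 0.6651 -0.3166  0.012 ]
 [ 0.5119 -0.2644  0.012 ]
 [ 0.5423 -0.1791  0.012 ]]
[[ 0.6932 -0.2314  0.012 ]
 [ 0.6628 -0.315   0.012 ]
 [ 0.5122 -0.2633  0.012 ]
 [ 0.5415 -0.1771  0.012 ]]
c [ 0.6032 -0.2481  0.012 ] az -19.083820598188954 0.16103605933201337 0.08908203482463742
origin [ 0.5499 -0.2032] seat [ 0.5556 -0.2051] post [ 0.6217 -0.2862]
c [ 0.6025 -0.2467  0.012 ] az -19.31470438310349 0.1601414662346499 0.08897384102916556
origin [ 0.5494 -0.2016] seat [ 0.555  -0.2036] post [ 0.6208 -0.2849]
```

```bash
python3 - <<'E'
from h import *
goto([.4797,-.178,.187],70.8)
E
```

```text
t 10.0 pos [0.5243 0.1184 0.1919] az 85.02 tilt [-0.0003  0.0013] F [1.9 0.2 0.3] M [ 0.04 -0.23  0.09] w 0.0495
shift [ 0.0187 -0.2992  0.0045] rot [1.300e-03 2.000e-04 2.482e-01]
q [-0.66  0.16  0.4   1.76 -0.06  1.24  1.23]
```

Request:
step_arm:
  increments:
    - [[0.001,-0.01,0],[0,0,0.01]]
    - [[0.003,-0.03,0.001],[0,0,0.03]]
    - [[0.005,-0.06,0.002],[0,0,0.06]]
    - [[0.008,-0.09,0.002],[0,0,0.09]]
    - [[0.01,-0.12,0.003],[0,0,0.12]]

```text
time: 10.5
ee_pos: [0.5026, -0.0044, 0.1883]
eef_rot: [0.106, 0.994, 0.0, -0.0]
ft_force: [-0.0, 0.4, -3.2]
width: 0.049
```

```bash
python3 - <<'E'
from h import *
goto([.4797,-.178,.187],70.8)
E
```

```text
t 10.5 pos [ 0.5026 -0.0044  0.1883] az 77.85 tilt [0.0006 0.0008] F [-0.   0.4 -3.2] M [-0.02 -0.    0.04] w 0.049
shift [-0.0142 -0.1745  0.0012] rot [ 0.0007 -0.0006  0.123 ]
q [-0.55  0.08  0.49  1.85 -0.04  1.23  1.32]
```

Request:
step_arm:
  increments:
    - [[-0.002,-0.03,0],[0,0,0.025]]
    - [[-0.005,-0.06,0.001],[0,0,0.05]]
    - [[-0.008,-0.09,0.001],[0,0,0.075]]
    - [[-0.01,-0.12,0.001],[0,0,0.1]]
    - [[-0.012,-0.145,0.001],[0,0,0.12]]

```text
time: 11.0
ee_pos: [0.4814, -0.1531, 0.1868]
eef_rot: [0.168, 0.986, 0.0, -0.001]
ft_force: [1.0, 0.3, -2.6]
width: 0.0494
```

```bash
python3 - <<'E'
from h import *
goto([.4797,-.178,.1685],70.8)
E
```

```text
t 11.0 pos [ 0.4814 -0.1531  0.1868] az 70.61 tilt [0.0015 0.0003] F [ 1.   0.3 -2.6] M [-0.04 -0.05 -0.  ] w 0.0494
shift [-0.0067 -0.0241  0.0183] rot [ 0.0003 -0.0015 -0.0033]
q [-0.38  0.09  0.63  1.85 -0.06  1.22  1.51]
```

Request:
step_arm:
  increments:
    - [[-0.003,-0.012,0.006],[0,-0.001,-0.003]]
    - [[-0.006,-0.02,0.014],[0,-0.001,-0.003]]
    - [[-0.007,-0.024,0.018],[0,-0.001,-0.003]]
    - [[-0.007,-0.024,0.018],[0,-0.001,-0.003]]

```text
time: 11.4
ee_pos: [0.4791, -0.1784, 0.1679]
eef_rot: [0.167, 0.986, 0.0, -0.001]
ft_force: [0.4, 0.3, -2.3]
width: 0.05
```

```bash
python3 - <<'E'
from h import *
goto([.4797,-.178,.1685],70.8)
c=snap('scene','s7'); cv2.imwrite('pics/s7c.png',cv2.resize(c['pixels'][100:250,220:420],None,fx=4,fy=4,interpolation=cv2.INTER_CUBIC))
c=snap('top','t7'); cv2.imwrite('pics/t7c.png',cv2.resize(c['pixels'][130:250,320:440],None,fx=4.5,fy=4.5,interpolation=cv2.INTER_CUBIC))
E
```

```text
t 11.4 pos [ 0.4791 -0.1784  0.1679] az 70.72 tilt [ 0.0022 -0.0001] F [ 0.4  0.3 -2.3] M [ 0.05 -0.05  0.03] w 0.05
shift [-0.0004  0.0006 -0.0006] rot [-0.0001 -0.0022 -0.0014]
q [-0.34  0.13  0.66  1.86 -0.08  1.19  1.58]
```

View pics/s7c.png

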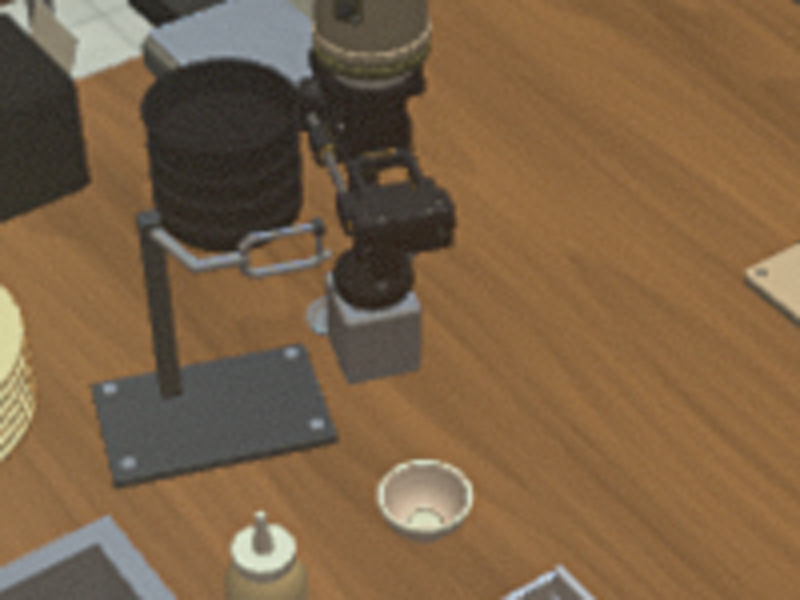

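View pics/t7c.png

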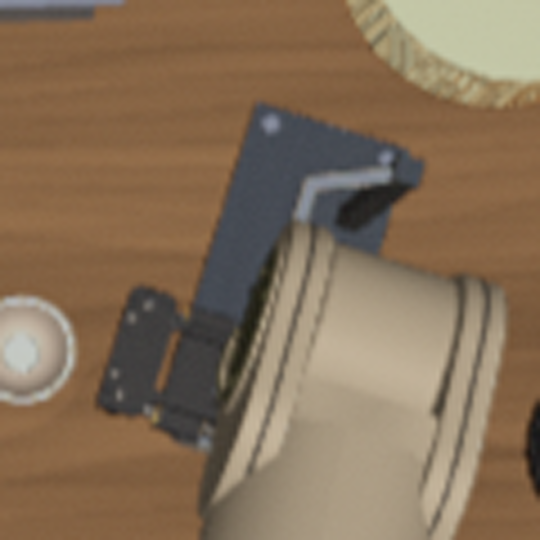

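```bash
python3 - <<'E'
from h import *
a=np.radians(70.72-90); ex=np.array([np.cos(a),np.sin(a)]);ey=np.array([-ex[1],ex[0]])
for z in (.0554,.1354):
  for i,j in ((1,1),(-1,1),(1,-1),(-1,-1)):
    p=np.r_[np.array([.4791,-.1784])+.033*(i*ex+j*ey),z]; u=proj('s7',p); print(z,i,j,((u-[220,100])*4).round())
E
```

```text
0.0554 1 1 [347. 389.]
0.0554 -1 1 [424. 373.]
0.0554 1 -1 [327. 336.]
0.0554 -1 -1 [402. 322.]
0.1354 1 1 [345. 317.]
0.1354 -1 1 [424. 302.]
0.1354 1 -1 [324. 265.]
0.1354 -1 -1 [402. 250.]
```

Request:
step_arm:
  increments:
    - [[-0.006,0,0],[0,-0.002,0]]
    - [[-0.014,0,0],[0,-0.002,0]]
    - [[-0.022,0,0],[0,-0.002,0]]
    - [[-0.028,0,0],[0,-0.002,0]]
    - [[-0.034,0,0],[0,-0.002,0]]

```text
time: 12.0
ee_pos: [0.5128, -0.1887, 0.1685]
eef_rot: [0.166, 0.986, -0.0, 0.0]
ft_force: [-0.0, 0.3, -2.6]
width: 0.0496
```

```bash
python3 - <<'E'
from h import *
goto([.5553,-.2043,.1685],70.8)
E
```

```text
t 12.0 pos [ 0.5128 -0.1887  0.1685] az 70.83 tilt [-0.0008  0.    ] F [-0.   0.3 -2.6] M [ 0.01 -0.02  0.  ] w 0.0496
shift [-0.0453 -0.0007  0.0001] rot [0.     0.0008 0.0006]
q [-0.31  0.22  0.66  1.77 -0.14  1.2   1.63]
```

Request:
step_arm:
  increments:
    - [[-0.005,0,0],[0,0,0]]
    - [[-0.01,0,0],[0,0,0]]
    - [[-0.016,0,0],[0,0,0]]
    - [[-0.022,0,0],[0,0,0]]
    - [[-0.028,0,0],[0,0,0]]

```text
time: 12.5
ee_pos: [0.5397, -0.1981, 0.1684]
eef_rot: [0.166, 0.986, -0.0, 0.0]
ft_force: [-2.7, 1.0, -4.8]
width: 0.0494
```

```bash
python3 - <<'E'
from h import *
goto([.5553,-.2043,.1685],70.8)
c=snap('scene','s8'); cv2.imwrite('pics/s8c.png',cv2.resize(c['pixels'][130:230,235:335],None,fx=6,fy=6,interpolation=cv2.INTER_CUBIC))
E
```

```text
t 12.5 pos [ 0.5397 -0.1981  0.1684] az 70.83 tilt [-0.0008  0.    ] F [-2.7  1.  -4.8] M [0.13 0.37 0.04] w 0.0494
shift [-0.0168 -0.0008 -0.0001] rot [0.     0.0008 0.0006]
q [-0.28  0.29  0.66  1.7  -0.19  1.21  1.66]
```

View pics/s8c.png

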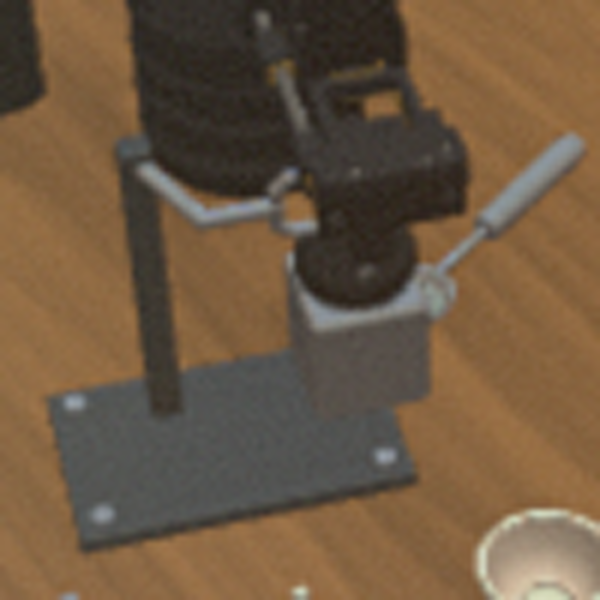

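Request:
step_arm:
  increments:
    - [[-0.006,0,0],[0,0,0]]
    - [[-0.012,0,0],[0,0,0]]
    - [[-0.017,0,0],[0,0,0]]
    - [[-0.019,0,0],[0,0,0]]

```text
time: 12.95
ee_pos: [0.5595, -0.2048, 0.1689]
eef_rot: [0.166, 0.986, -0.0, 0.002]
ft_force: [0.1, 0.4, -2.8]
width: 0.0491
```

```bash
python3 - <<'E'
from h import *
goto([.5553,-.2043,.1555],70.8)
E
```

```text
t 12.95 pos [ 0.5595 -0.2048  0.1689] az 70.86 tilt [-0.0031 -0.0004] F [ 0.1  0.4 -2.8] M [ 0.02 -0.02 -0.01] w 0.0491
shift [ 0.0042 -0.001   0.0134] rot [-0.0004  0.0031  0.001 ]
q [-0.25  0.34  0.65  1.65 -0.22  1.22  1.68]
```

Request:
step_arm:
  increments:
    - [[0.001,0,0.003],[0,0.002,0]]
    - [[0.002,0,0.006],[0,0.003,0]]
    - [[0.002,0,0.009],[0,0.003,0]]
    - [[0.002,0,0.011],[0,0.003,0]]
    - [[0.002,0,0.0125],[0,0.003,0]]

```text
time: 13.45
ee_pos: [0.5576, -0.204, 0.1562]
eef_rot: [0.166, 0.986, -0.0, -0.0]
ft_force: [0.2, -0.6, -2.8]
width: 0.0495
```

```bash
python3 - <<'E'
from h import *
goto([.5553,-.2043,.1555],70.8)
E
```

```text
t 13.45 pos [ 0.5576 -0.204   0.1562] az 70.86 tilt [-0.     -0.0003] F [ 0.2 -0.6 -2.8] M [0.04 0.07 0.03] w 0.0495
shift [ 0.0021 -0.001   0.0007] rot [-0.0003  0.      0.0011]
q [-0.25  0.35  0.65  1.66 -0.22  1.2   1.69]
```

Not seated yet (weight still in the gripper); lower in small steps.

Request:
step_arm:
  increments:
    - [[0,0,0.001],[0,0,0]]
    - [[0,0,0.002],[0,0,0]]
    - [[0,0,0.002],[0,0,0]]

```text
time: 13.75
ee_pos: [0.5575, -0.204, 0.154]
eef_rot: [0.166, 0.986, -0.0, -0.0]
ft_force: [-0.3, -0.1, -3.4]
width: 0.0493
```

```bash
python3 - <<'E'
from h import *
goto([.5553,-.2043,.1555],70.8)
c=snap('scene','s9'); cv2.imwrite('pics/s9c.png',cv2.resize(c['pixels'][130:230,235:335],None,fx=6,fy=6,interpolation=cv2.INTER_CUBIC))
E
```

```text
t 13.75 pos [ 0.5575 -0.204   0.154 ] az 70.86 tilt [ 0.0002 -0.0003] F [-0.3 -0.1 -3.4] M [ 0.04  0.02 -0.01] w 0.0493
shift [ 0.002  -0.001  -0.0015] rot [-0.0003 -0.0002  0.0011]
q [-0.25  0.35  0.65  1.67 -0.22  1.2   1.69]
```

View pics/s9c.png

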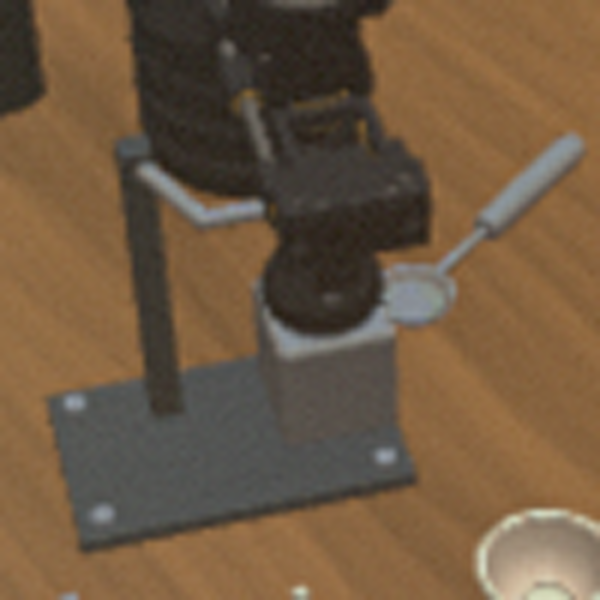

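Request:
step_arm:
  increments:
    - [[0,0,0.001],[0,0,0]]
    - [[0,0,0.002],[0,0,0]]
    - [[0,0,0.002],[0,0,0]]

```text
time: 14.1
ee_pos: [0.5579, -0.2041, 0.1531]
eef_rot: [0.166, 0.986, 0.0, 0.0]
ft_force: [-3.4, 1.3, 5.7]
width: 0.0496
```

```bash
python3 - <<'E'
from h import *
goto([.5553,-.2043,.1555],70.8)
E
```

```text
t 14.1 pos [ 0.5579 -0.2041  0.1531] az 70.86 tilt [-0.0009  0.0003] F [-3.4  1.3  5.7] M [0.28 0.61 0.03] w 0.0496
shift [ 0.0024 -0.001  -0.0024] rot [0.0003 0.0009 0.001 ]
q [-0.25  0.35  0.65  1.67 -0.23  1.2   1.69]
```

Request:
step_arm:
  increments:
    - [[0,0,-0.001],[0,0,0]]
    - [[0,0,-0.001],[0,0,0]]

```text
time: 14.3
ee_pos: [0.558, -0.2042, 0.1543]
eef_rot: [0.166, 0.986, 0.0, 0.001]
ft_force: [0.7, 0.0, -2.5]
width: 0.0492
```

```bash
python3 - <<'E'
from h import *
goto([.5553,-.2043,.1555],70.8)
E
```

```text
t 14.3 pos [ 0.558  -0.2042  0.1543] az 70.85 tilt [-0.0013  0.0003] F [ 0.7  0.  -2.5] M [0.   0.01 0.  ] w 0.0492
shift [ 0.0025 -0.001  -0.0012] rot [0.0003 0.0013 0.001 ]
q [-0.25  0.35  0.65  1.67 -0.23  1.2   1.69]
```

Request:
step_arm:
  increments:
    - [[0,0,0.0007],[0,0,0]]
    - [[0,0,0.0007],[0,0,0]]

```text
time: 14.5
ee_pos: [0.558, -0.2042, 0.1534]
eef_rot: [0.166, 0.986, 0.0, 0.001]
ft_force: [-0.5, -0.5, -2.2]
width: 0.0497
```

Request:
step_arm:
  increments:
    - [[0,0,0],[0,0,0]]
    - [[0,0,0],[0,0,0]]
    - [[0,0,0],[0,0,0]]
  hand: -0.3

```text
time: 14.8
ee_pos: [0.5581, -0.2043, 0.1536]
eef_rot: [0.166, 0.986, -0.0, 0.001]
ft_force: [0.8, -0.3, 0.7]
width: 0.0557
```

```bash
python3 - <<'E'
from h import *
goto([.5553,-.2043,.1555],70.8)
c=snap('scene','s10'); cv2.imwrite('pics/s10c.png',cv2.resize(c['pixels'][130:230,235:335],None,fx=6,fy=6,interpolation=cv2.INTER_CUBIC))
snap('wrist','w10')
E
```

```text
t 14.8 pos [ 0.5581 -0.2043  0.1536] az 70.85 tilt [-0.0015  0.0002] F [ 0.8 -0.3  0.7] M [-0.03  0.04  0.02] w 0.0557
shift [ 0.0026 -0.0009 -0.0019] rot [0.0002 0.0015 0.0009]
q [-0.25  0.35  0.65  1.67 -0.23  1.2   1.69]
```

View pics/s10c.png

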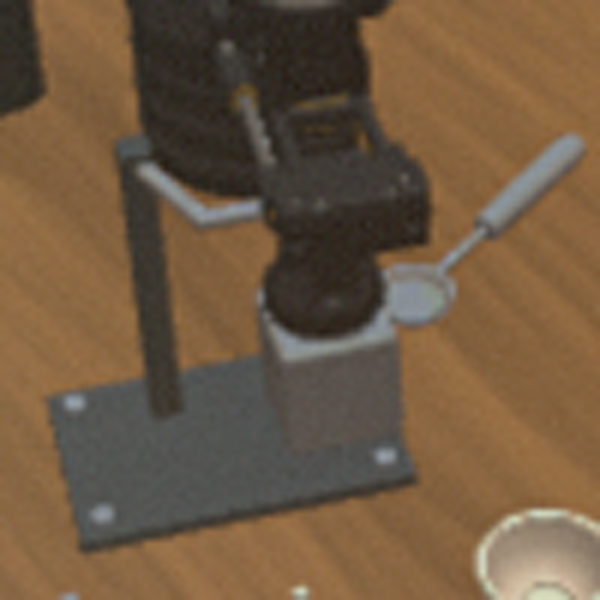

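View pics/w10.png

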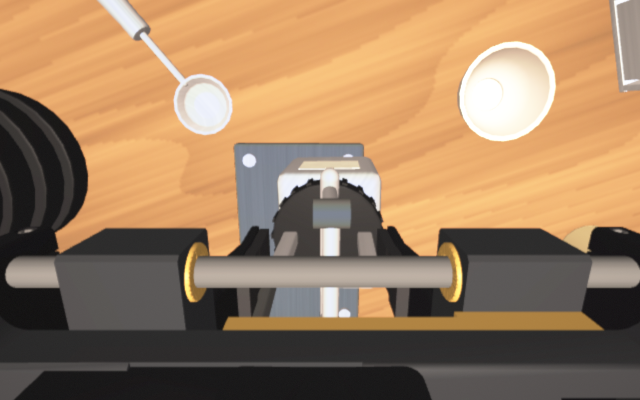

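Request:
step_arm:
  increments:
    - [[0,0,0],[0,0,0]]
    - [[0,0,0],[0,0,0]]
    - [[0,0,0],[0,0,0]]
    - [[0,0,0],[0,0,0]]
  hand: -1

```text
time: 15.3
ee_pos: [0.5581, -0.2043, 0.1536]
eef_rot: [0.166, 0.986, 0.0, 0.001]
ft_force: [-0.5, 0.2, -0.2]
width: 0.0808
```

Request:
step_arm:
  increments:
    - [[0,0,-0.01],[0,0,0]]
    - [[0,0,-0.03],[0,0,0]]
    - [[0,0,-0.06],[0,0,0]]
    - [[0,0,-0.09],[0,0,0]]
    - [[0,0,-0.12],[0,0,0]]

```text
time: 15.8
ee_pos: [0.5577, -0.2043, 0.2756]
eef_rot: [0.166, 0.986, 0.0, 0.001]
ft_force: [0.7, 1.4, -0.6]
width: 0.0872
```

Request:
step_arm:
  increments:
    - [[0.03,0,0],[0,0,0]]
    - [[0.07,0,-0.02],[0,0,0]]
    - [[0.11,0,-0.04],[0,0,0]]
    - [[0.14,0,-0.04],[0,0,0]]
    - [[0.14,0,-0.04],[0,0,0]]

```text
time: 16.3
ee_pos: [0.4234, -0.1582, 0.3172]
eef_rot: [0.166, 0.986, 0.002, 0.003]
ft_force: [0.1, 0.2, -0.0]
width: 0.0871
```

```bash
python3 - <<'E'
from h import *
goto([.5553,-.2043,.1555],70.8)
c=snap('scene','s11'); cv2.imwrite('pics/s11c.png',cv2.resize(c['pixels'][130:230,235:335],None,fx=6,fy=6,interpolation=cv2.INTER_CUBIC))
snap('top','t11'); snap('wrist','w11')
E
```

```text
t 16.3 pos [ 0.4234 -0.1582  0.3172] az 70.84 tilt [-0.0048  0.004 ] F [ 0.1  0.2 -0. ] M [-0.01 -0.03  0.03] w 0.0871
shift [-0.139  -0.0009  0.1624] rot [0.004  0.0047 0.0007]
q [-0.42 -0.16  0.61  1.76  0.09  1.5   1.42]
```

View pics/s11c.png

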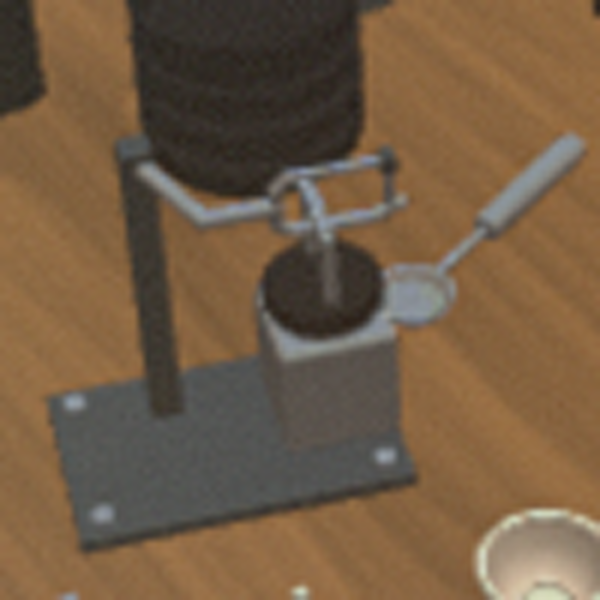

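View pics/s11.png

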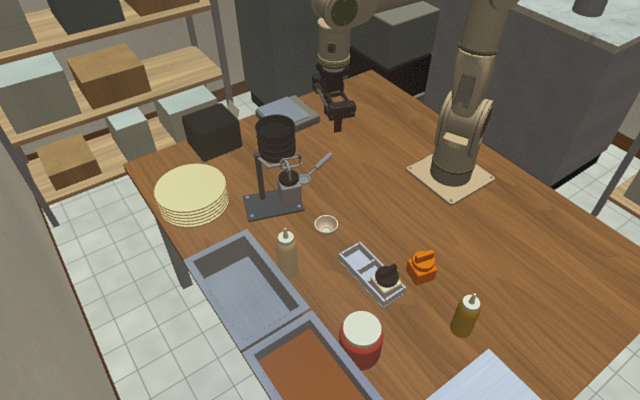

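View pics/t11.png

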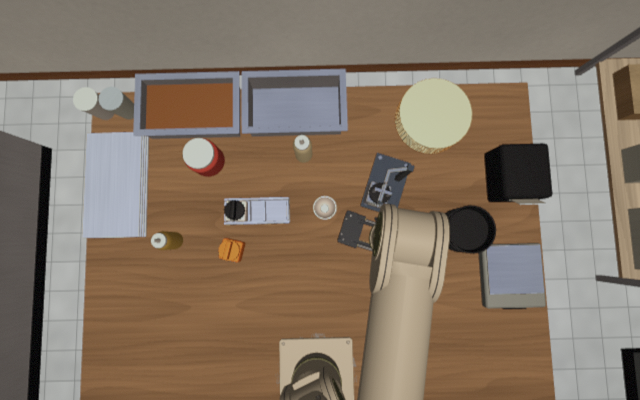

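Request:
step_arm:
  increments:
    - [[0,0,0],[0,0,0]]
    - [[0,0,0],[0,0,0]]
    - [[0,0,0],[0,0,0]]
    - [[0,0,0],[0,0,0]]
    - [[0,0,0],[0,0,0]]

```text
time: 16.95
ee_pos: [0.4259, -0.1586, 0.3157]
eef_rot: [0.166, 0.986, 0.0, 0.001]
ft_force: [0.1, 0.6, 0.4]
width: 0.0869
```

Request:
step_arm:
  increments:
    - [[0,0,0],[0,0,0]]
    - [[0,0,0],[0,0,0]]
    - [[0,0,0],[0,0,0]]
    - [[0,0,0],[0,0,0]]
    - [[0,0,0],[0,0,0]]

```text
time: 17.45
ee_pos: [0.4259, -0.1586, 0.3157]
eef_rot: [0.166, 0.986, 0.0, 0.001]
ft_force: [0.2, 0.3, -0.4]
width: 0.0871
```

```bash
python3 - <<'E'
from h import *
a=cv2.imread('pics/s11.png'); b=snap('scene','s12')['pixels']
d=np.abs(a.astype(int)-b).max(2); print('diff hook',d[160:225,245:315].max(),(d[160:225,245:315]>25).sum())
t=snap('top','t12')['pixels']
o=np.hstack([cv2.resize(x,(390,390),interpolation=cv2.INTER_CUBIC) for x in (t[185:235,210:260],t[165:215,355:405])])
p=np.hstack([cv2.resize(x,(390,390),interpolation=cv2.INTER_CUBIC) for x in (b[250:310,355:415],b[150:210,260:320])])
cv2.imwrite('pics/f12t.png',o);cv2.imwrite('pics/f12s.png',p)
E
```

```text
diff hook 11 0
```

View pics/f12t.png

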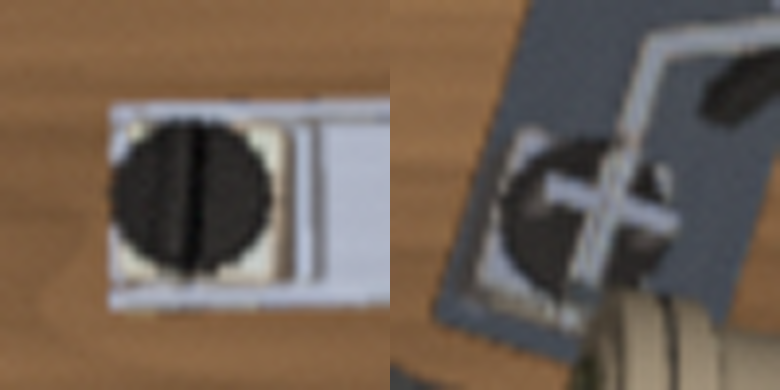

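View pics/f12s.png

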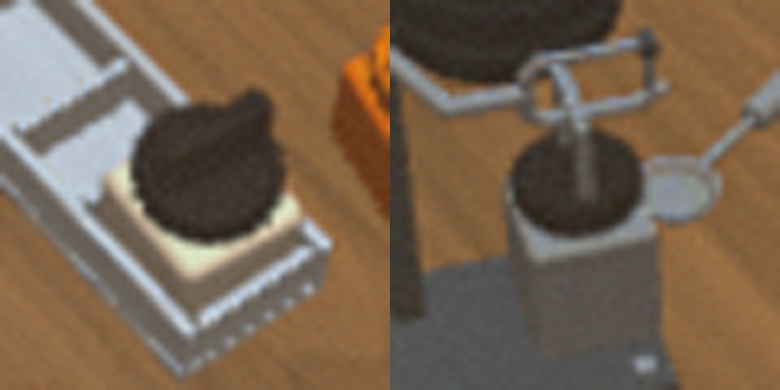

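View pics/w11.png

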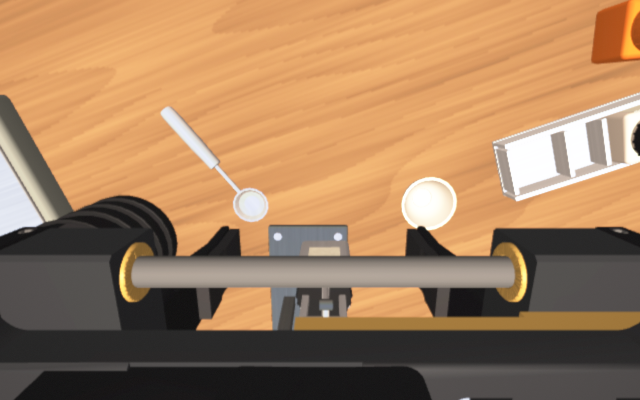

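```bash
python3 - <<'E'
from h import *
print(r.close_job())
E
```

```text
the job is handed in; nothing more can be done
None
```

I screwed both caps clockwise to their end stops in the caddy. The moment rose to about 0.8 N m on the jar cap and 0.87 N m on the canister cap, against about 0.06 N m of turning friction. I then lifted the canister by its eye, pushed the eye in through the sprung gate, set it on the lower wire and released it. The job was handed in at about 17.5 s.

**Last checks:**
- **Hook:** the canister hangs upright on the lower wire with the gate closed in front of the eye. Two pictures about 1 s apart show no change around the hook.
- **Caps:** by eye in the final crops, both the eye and the jar's bar look square to their containers.
- **Bystanders:** the jar is in its bay, and nothing else looks moved in the final top and scene pictures. The orange look-alike was not touched.
- **Robot:** it stands clear with the gripper open.

**Disagreements:**
- The wrist and top cameras differed by about 3 mm on the containers' positions.
- The canister seated about 2 mm lower than I had computed.
- The gripper slipped slightly on the jar's bar at the end stop.

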